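# Make up the milling arbor

### The job

Make up the milling arbor standing on the bench: thread the parts onto its upright pin one at a time, first the tall narrow sleeve, then the toothed cutter, then the plain flat collar, and last the flanged nut with its flange down. Lower each part all the way down, without letting it drop, so that all sit flat on one another, and leave the blocks and the tin lying among them where they are.

Things in the scene. Friction and masses are not known exactly. Their poses are not given: they have to be found in the camera images.
- stand: The arbor stand, fixed to the bench wherever it stands: a round dark steel base 84 mm in diameter and 12 mm high, with an upright bright pin 16 mm in diameter on its centre. The pin's top is 70 mm above the bench, its last 6 mm tapering to 8 mm diameter. Origin on the axis at the underside (bench level); z up along the pin. Yaw means nothing.
- sleeve_mid (a point): The sleeve: plain steel tube, the tallest and narrowest of the loose ring parts, outside diameter 38 mm, 24 mm high. Bore 22 mm diameter right through. Loose, starts standing with its bore upright, any yaw. The point is on its axis, half-way up; z is along the bore, up.
- cutter_mid (a point): The cutter: flat dark steel disc with 16 teeth round its rim, diameter 64 mm over the teeth, 10 mm thick. The teeth can be gripped like a plain rim. Bore 22 mm diameter right through. Loose, starts standing with its bore upright, any yaw. The point is on its axis, half-way up; z is along the bore, up.
- collar_mid (a point): The collar: plain flat smooth steel ring, outside diameter 50 mm, 10 mm thick. Bore 22 mm diameter right through. Loose, starts standing with its bore upright, any yaw. The point is on its axis, half-way up; z is along the bore, up.
- nut_mid (a point): The nut: stepped steel ring 20 mm high in all: a flange 60 mm in diameter and 8 mm high at the bottom, and above it a ridged round hub 32 mm in diameter and 12 mm high. Not threaded: it slides on. Starts flange down. Bore 22 mm diameter right through. Loose, starts standing with its bore upright, any yaw. The point is on its axis, half-way up; z is along the bore, up.
- veeblock_mid (a point): Bystander: steel vee block 60 x 44 mm, 38 mm high, loose; long side along x. The point is at its middle, half-way up.
- setblock_mid (a point): Bystander: flat steel setting block with six round holes, 76 x 50 mm, 25 mm high, loose; long side along x. The point is at its middle, half-way up.
- tin_mid (a point): Bystander: round lidded metal tin, 59 mm in diameter, 44 mm high, loose. The point is on its axis, half-way up.

How it is judged:
By the outcome, as a careful person would: the job done as asked, in the order asked, and still so for the second after the job is handed in, with the robot touching nothing.
It also fails if it takes over 112 s, if anything falls off the work surface, if the arm or the gripper's body presses on something with over 40 N, if the wrist force passes 120 N, or if a joint passes its speed limit or range.

### The arm

A 6-joint arm with a two-finger parallel gripper is mounted at the origin on the work surface. World frame = base frame: x ahead of the robot, y to its left, z up, the work surface at z = 0. Lengths are in mm, angles in rad, forces in N, time in s.
With the tool pointing down it reaches from about 300 to 1000 mm from the base axis. Payload 5.1 kg.
Tool frame: the origin (TCP) lies at the very end of the fingers, on their centre line; the grasp point (between the pads) lies 19 mm behind it; z points along the fingers, y is the line along which they close (so a half turn about z gives the same grasp; the last joint's range is limited). The gripper opens to 95 mm and grips with 3 to 60 N. Pads are 20 mm wide; open, the fingers measure 119 mm over their backs; the gripper's body (75 mm by 180 mm) begins 59 mm behind the grasp point.
Start: joints at [1.255, 0.124, 1.65, -0, 1.367, -0.083], TCP at [149.979, 632.448, 214.656] pointing down, gripper open.
Joint ranges: [-2.61, 2.61], [-1.02, 2.33], [0.03, 2.71], [-1.35, 4.49], [0.32, 2.68], [-2.91, 2.91]. Speed limits (rad/s): [2.57, 2.57, 3.14, 3.14, 3.14, 3.14].

### API

Orientations are given as a unit quaternion [x, y, z, w].
In Python, from rig import ctrl, eoat, planner, telemetry, eyes, nets gives the robot as it stands. Calls block until the motion is done:
- ctrl.move_to(position, orientation): joint-space move of the TCP to a pose.
- ctrl.move_linear(position, orientation=None, max_speed=150): straight line of the TCP; orientation=None keeps the orientation; max_speed is the mean speed in mm/s.
- ctrl.set_joints(angles): joint-space move.
- eoat.grip(opening): finger opening in mm; the grip force is fixed at half the most; returns when the fingers have stopped.
- ctrl.dwell(seconds).
- planner.inverse_kinematics(position, orientation): joint angles nearest the present ones, or None.
- telemetry.observe(): the state.
- eyes.get_image(name): name is "scene" or "top" or "wrist"; returns (picture, depth): 420x560x3 uint8, blue, green, red; 420x560 float32, mm along the optical axis (not along the pixel's ray), 0 where there is no reading.
- eyes.camera_info(name): a dict with "mtx" (3x3 intrinsics, pixels), "xyz" and "attitude" of the camera in the world. Camera axes: x right, y down, z forward; pixel columns grow to the right and rows downward; lengths in mm; the calibration is good to about 2 mm. A picture is of the moment at which its call begins: read the wrist's pose just before it. camera_info takes no time and is no camera call; for the wrist camera it gives the pose at the moment of the call.
A pose or a line that the arm cannot do raises ctrl.Unreachable and nothing moves.
- ctrl.sign_off(): hands the job in; it is judged then, once.
Trained networks look in the newest picture that a camera, given by its name, has taken for a name from the list of things; names that differ only in an ending like _2 or _b are one class to them, and where a whole thing is asked for, a point or a joint stands for the part that bears it (a point fixed in the world has none). Each returns a list of dicts, best first, with "conf" (0 to 1); they miss things now and then, are a little off and sometimes report something else, mostly with a low value. They report only what shows in the picture. A call takes as long as a camera call.
- nets.recognise(camera, query): "at" ([row, column] in pixels, amid what is visible of it).
- nets.cut_out(camera, query): "pixels" (420x560 bool, what is visible of it) and "at" ([row, column] in pixels, amid what is visible of it).
The state is a dict: "time": time; "q": joint angles; "qd": joint speeds; "effort": joint torques, N m; "tcp_pos": TCP position; "orientation": TCP orientation; "ft_force": force on the tool from outside, world axes, zero at the start; "moment": the same for the moment, N m; "grip_width": finger opening in mm; "grip_force": force on a finger pad.
Only numpy, scipy, OpenCV 4.12 (cv2) and the standard library are available. Lean on these libraries where they do the work, as an engineer would, in place of code of your own. Each camera call takes 0.05 s, during which the arm holds its last target. There are 200 camera calls.

## Working session

There is one attempt and no reset: what is moved stays moved. The work goes in short steps, each a Python script; the robot and the scene stay as the last script left them, time stands still between calls to the robot, and variables do not carry over. Pictures are saved under pics/ and viewed, at most 14 in all, crops included, and the job is handed in when it is done.

```bash
ls; mkdir -p pics
cat > h.py <<'E'
import numpy as np, cv2
from scipy.spatial.transform import Rotation as R
from rig import ctrl, eoat, planner, telemetry, eyes, nets
def cam(n):
    i=eyes.camera_info(n); a=np.array(i["attitude"],float)
    M=a if a.shape==(3,3) else R.from_quat(a).as_matrix()
    return np.array(i["mtx"]),np.array(i["xyz"],float),M
def cloud(n,d,c=None):
    K,t,M=c or cam(n); v,u=np.mgrid[:420,:560]
    p=np.stack([(u-K[0,2])/K[0,0]*d,(v-K[1,2])/K[1,1]*d,d],-1)
    return p@M.T+t
E
python3 - <<'E'
from h import *
for n in("scene","top"):
    im,d=eyes.get_image(n); cv2.imwrite(f"pics/{n}0.png",im); P=cloud(n,d); print(n,eyes.camera_info(n)["xyz"],eyes.camera_info(n)["attitude"])
    for q in "stand sleeve_mid cutter_mid collar_mid nut_mid veeblock_mid setblock_mid tin_mid".split():
        for r in nets.cut_out(n,q)[:2]:
            m=r["pixels"]&(d>0); p=P[m]
            z=np.percentile(p[:,2],95); t=p[abs(p[:,2]-z)<4]
            print(q,round(r["conf"],2),np.round(r["at"]),m.sum(),"topz",z.round(1),"mean",t[:,:2].mean(0).round(),"box",((t.min(0)+t.max(0))/2).round(1)[:2],np.ptp(t,axis=0).round()[:2])
print(telemetry.observe())
E
```

```text
pics
scene [ 983.49747285 -475.27404485  543.52931811] [ 0.82920051  0.33577747 -0.15640856 -0.41858853]
stand 0.73 [350. 190.] 2631 topz 56.8 mean [ 639. -266.] box [ 637.7 -264.2] [11. 14.]
sleeve_mid 0.8 [189. 393.] 272 topz 25.8 mean [627. 278.] box [627.1 279.2] [37. 36.]
cutter_mid 0.81 [176. 328.] 408 topz 11.9 mean [481. 249.] box [480.2 248.6] [63. 65.]
collar_mid 0.74 [278. 271.] 522 topz 12.0 mean [616. -80.] box [614.9 -79.2] [50. 48.]
nut_mid 0.96 [201. 290.] 410 topz 20.5 mean [491. 106.] box [489.8 106.1] [32. 30.]
nut_mid 0.59 [175. 328.] 433 topz 11.8 mean [480. 249.] box [478.2 248.6] [67. 65.]
veeblock_mid 0.72 [350. 189.] 2625 topz 55.7 mean [ 639. -266.] box [ 636.5 -264.2] [12. 14.]
veeblock_mid 0.64 [234. 210.] 1128 topz 39.3 mean [479. -99.] box [477.8 -98.6] [55. 65.]
setblock_mid 0.89 [236. 344.] 945 topz 27.2 mean [642.  86.] box [641.7  87.6] [76. 87.]
tin_mid 0.92 [280. 118.] 1532 topz 45.6 mean [ 460. -276.] box [ 458.9 -275.1] [58. 58.]
top [ 390.80219311    5.01377714 1143.88483108] [-0.70404529  0.70680109 -0.05439449  0.04235198]
stand 0.77 [168. 393
[... 739 characters left out ...]
5.4 -275.4] [57. 55.]
{'time': 0.9, 'q': array([ 1.25539983e+00,  1.23769508e-01,  1.65027665e+00, -3.87984509e-05,
        1.36747054e+00, -8.26079970e-02]), 'qd': array([0.00125723, 0.00024959, 0.00070401, 0.00141165, 0.0008516 ,
       0.00028569]), 'effort': array([ 9.52385672e-04, -4.17562795e+01, -3.60246706e+01,  7.76230451e-02,
        4.27735748e-02, -1.79051654e-05]), 'tcp_pos': array([149.99586662, 632.46338689, 214.68978772]), 'orientation': array([1.16127725e-01, 9.93234287e-01, 3.34743121e-05, 2.61330955e-05]), 'ft_force': array([ 0.04770635, -0.39229056, -0.30351989]), 'moment': array([-0.02626276, -0.0040423 ,  0.01868819]), 'grip_force': 0.0, 'grip_width': 95.03411128210465}
```

View pics/scene0.png

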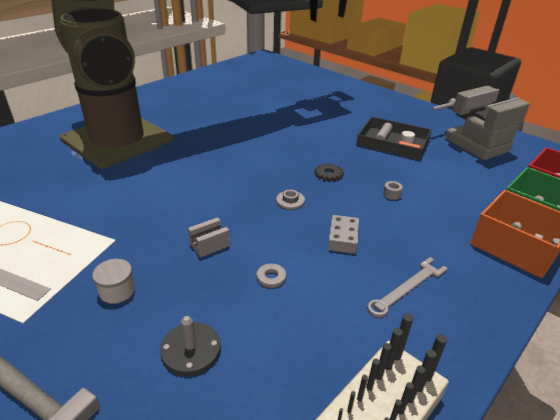

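View pics/top0.png

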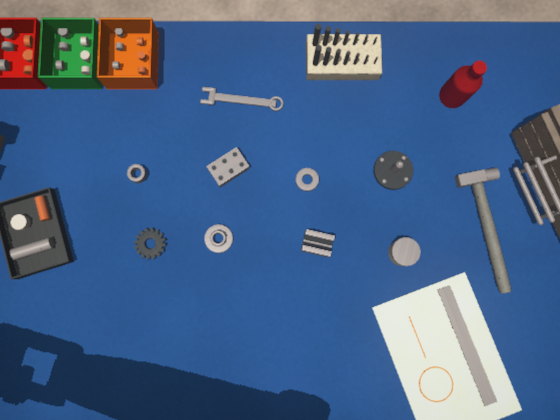

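The pictures show all parts well separated: sleeve at (174,135) in the top view, cutter (243,151), nut (239,218), collar (179,307), stand (170,393). Next I'll look at the sleeve from close by.

```bash
cat >> h.py <<'E'
Q=[.70710678,.70710678,0,0]   # tool down, fingers close along world x
def look(q,name=None):
    c=cam("wrist"); im,d=eyes.get_image("wrist")
    if name: cv2.imwrite(f"pics/{name}.png",im)
    r=nets.cut_out("wrist",q); P=cloud("wrist",d,c)
    if not r: print("none",q); return None,im,d,P
    m=r[0]["pixels"]&(d>0); p=P[m]
    z=np.percentile(p[:,2],90); t=p[abs(p[:,2]-z)<3]
    (cx,cy),rad=cv2.minEnclosingCircle(t[:,:2].astype(np.float32))
    print(q,round(r[0]["conf"],2),np.round(r[0]["at"]),"z",z.round(1),"circ",round(cx,1),round(cy,1),round(rad,1),"box",((t.min(0)+t.max(0))/2).round(1)[:2],np.ptp(t,axis=0).round(1)[:2],"all",((p.min(0)+p.max(0))/2).round(1)[:2],np.ptp(p,axis=0).round(1)[:2])
    return np.array([cx,cy]),im,d,P
E
python3 - <<'E'
from h import *
ctrl.move_to([625,279,150],Q)
s=telemetry.observe(); print(s["time"],s["tcp_pos"],s["q"].round(2)); k,t,M=cam("wrist"); print(t,M.round(2),k.round(1))
look("sleeve_mid","w1")
E
```

```text
3.0333 [624.5794785  280.03923019 150.24523363] [0.34 0.24 1.63 0.   1.27 0.34]
[623.7990173  352.42299592 320.52626933] [[ 1.    0.   -0.  ]
 [ 0.   -0.97 -0.26]
 [-0.    0.26 -0.97]] [[309.5   0.  273.6]
 [  0.  309.5 206.6]
 [  0.    0.    1. ]]
sleeve_mid 0.9 [205. 266.] z 24.8 circ 624.3 280.8 18.8 box [624.  280.5] [35.7 36.8] all [622.8 278.1] [38.1 42.8]
```

View pics/w1.png

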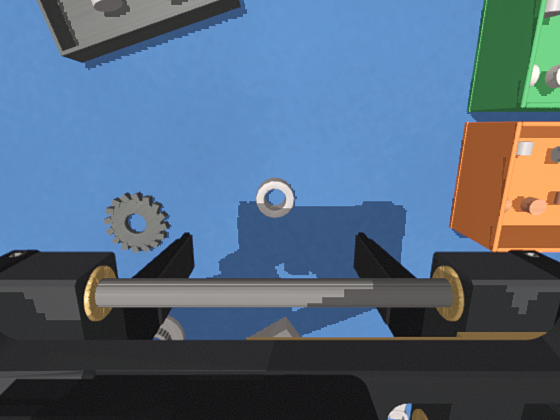

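The wrist picture shows the sleeve at (row 197, col 276), centred between the fingers. I'll pick it and look at the stand from an offset pose.

```bash
cat >> h.py <<'E'
def st(m=""):
    s=telemetry.observe(); print(m,"t",round(s["time"],1),"tcp",s["tcp_pos"].round(1),"w",round(s["grip_width"],1),"gf",round(s["grip_force"],1),"F",s["ft_force"].round(1)); return s
def pick(xy,z,w,name):
    x,y=xy
    ctrl.move_linear([x,y,z+40],Q,250); ctrl.move_linear([x,y,z],Q,80)
    eoat.grip(w); st("gripped"); ctrl.move_linear([x,y,150],Q,200); s=st("lifted")
    return s
E
python3 - <<'E'
from h import *
pick((624.3,280.6),4,28,"")
look("sleeve_mid","w2")
ctrl.move_to([634,-305,150],Q); ctrl.dwell(.2); st()
_,im,d,P=look("stand","w3")
p=P.reshape(-1,3); p=p[(d.ravel()>0)]
for lo,hi in((62,72),(20,60),(8,15)):
    m=p[(p[:,2]>lo)&(p[:,2]<hi)&(abs(p[:,0]-632)<60)&(abs(p[:,1]+262)<60)]
    if len(m)>3: print(lo,len(m),m.mean(0).round(1),m.min(0).round(1),m.max(0).round(1))
E
```

```text
gripped t 5.3 tcp [624.4 280.6   4. ] w 36.1 gf 30.0 F [ 1.  -0.3 -0.4]
lifted t 6.2 tcp [623.2 280.2 148.1] w 36.0 gf 30.0 F [ 0.7  0.7 -2.1]
sleeve_mid 0.86 [247. 270.] z 168.7 circ 622.8 281.3 18.9 box [622.6 285.9] [36.1 27.3] all [621.8 255.2] [ 67.1 111.4]
 t 8.6 tcp [ 634.3 -304.2  150. ] w 36.2 gf 30.0 F [-0.3 -0.3 -1.6]
stand 0.83 [159. 273.] z 13.7 circ 631.6 -263.4 41.8 box [ 631.3 -263. ] [82.6 82.5] all [ 631.4 -263. ] [82.9 82.5]
62 273 [ 631.7 -262.7   67.7] [ 624.7 -270.5   63.2] [ 638.8 -255.6   71.9]
20 58 [ 631.7 -256.8   40.8] [ 624.4 -260.8   21.3] [ 639.  -255.4   59.3]
8 5248 [ 631.7 -261.8   12.2] [ 590.  -304.3    9.1] [ 673.5 -221.7   15. ]
```

View pics/w3.png

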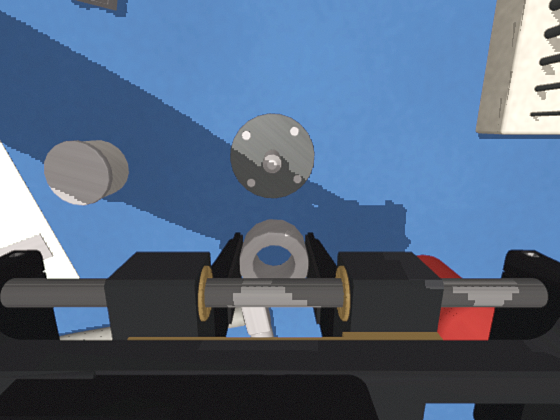

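The stand is at (159,273) with its pin clear at (162,272); the sleeve hangs level in the fingers at (255,274). Base and pin agree at about (631.7, -262.9), so I'll lower it.

```bash
cat >> h.py <<'E'
S=np.array([631.7,-262.9])
def place(xy,zend,hold,opening,zsafe):
    """lower to contact near TCP height zend, release, rise"""
    x,y=xy
    ctrl.move_linear([x,y,zsafe],Q,200); ctrl.dwell(.3); f0=st("over")["ft_force"]
    ctrl.move_linear([x,y,zend+6],Q,40); st("in")
    ctrl.move_linear([x,y,zend+1.5],Q,30)
    for z in np.arange(zend+1,zend-2.6,-.5):
        ctrl.move_linear([x,y,z],Q,20); ctrl.dwell(.1)
        f=telemetry.observe()["ft_force"]-f0
        if f[2]>4: break
    st("down at %.1f"%z); eoat.grip(opening); st("open")
    ctrl.move_linear([x,y,zsafe+10],Q,150); st("up")
E
python3 - <<'E'
from h import *
place(S,16,36,60,95)
ctrl.move_linear([631.7,-305,150],Q,250); ctrl.dwell(.2)
look("sleeve_mid","w4")
_,im,d,P=look("stand")
E
```

```text
over t 9.5 tcp [ 632.4 -263.9   96.5] w 36.0 gf 30.0 F [ 0.2  0.2 -3.1]
in t 11.5 tcp [ 631.9 -263.    22.3] w 35.9 gf 30.0 F [-0.2 -0.3 -1.3]
down at 15.5 t 13.2 tcp [ 631.7 -262.9   16. ] w 36.2 gf 30.0 F [-1.8  0.9  3.3]
open t 13.8 tcp [ 631.7 -262.9   15.5] w 59.9 gf 0.0 F [0.1 0.1 0.3]
up t 14.6 tcp [ 631.1 -262.6  104. ] w 59.9 gf 0.0 F [-0.   0.1 -0. ]
sleeve_mid 0.9 [148. 274.] z 37.0 circ 630.8 -262.6 18.6 box [ 630.7 -262.9] [36.4 36.4] all [ 631.4 -264.9] [37.8 40.4]
stand 0.8 [159. 277.] z 14.0 circ 631.6 -263.5 41.8 box [ 631.7 -263.2] [82.2 82.1] all [ 631.8 -265.2] [82.5 86.2]
```

View pics/w4.png

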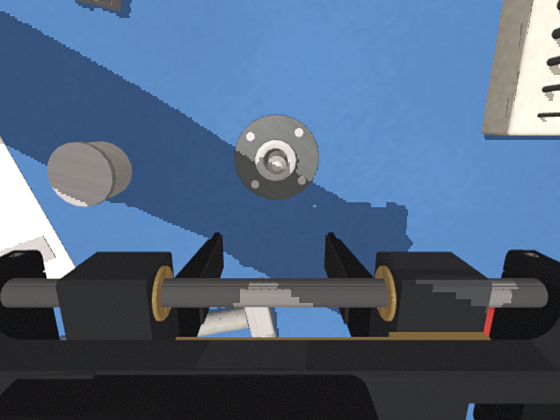

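The sleeve sits level on the base around the pin at (160,276), top at 37 mm. Next is the cutter.

```bash
cat > part.py <<'E'
from h import *
import sys
def fetch(q,guess,ztcp,w,name):
    ctrl.move_to([*guess,150],Q); eoat.grip(95); ctrl.dwell(.2); st()
    xy,*_=look(q)
    if xy is None or np.hypot(*(xy-guess))>10: raise SystemExit("check")
    pick(xy,ztcp,w,""); ctrl.dwell(.3); s=st(); h,*_=look(q,name)
    return xy
E
python3 - <<'E'
from part import *
fetch("cutter_mid",(478,249),2.5,50,"w5")
E
```

```text
t 18.4 tcp [478. 249. 150.] w 95.0 gf 0.0 F [-0.3  0.3 -0.1]
cutter_mid 0.82 [188. 272.] z 10.8 circ 477.2 251.0 33.2 box [477.  250.8] [64.8 65.4] all [477.5 249.4] [65.7 68.2]
gripped t 20.4 tcp [477.3 251.    2.6] w 62.2 gf 30.0 F [0.5 0.1 0.6]
lifted t 21.3 tcp [476.1 250.5 148.2] w 62.3 gf 30.0 F [-0.6  0.1 -1.8]
 t 21.6 tcp [476.6 250.7 148.8] w 62.2 gf 30.0 F [-0.5  0.2 -2.4]
cutter_mid 0.72 [238. 270.] z 156.9 circ 475.3 253.0 32.5 box [475.6 260. ] [62.2 47.5] all [475.5 220.5] [115.8 126.4]
```

View pics/w5.png

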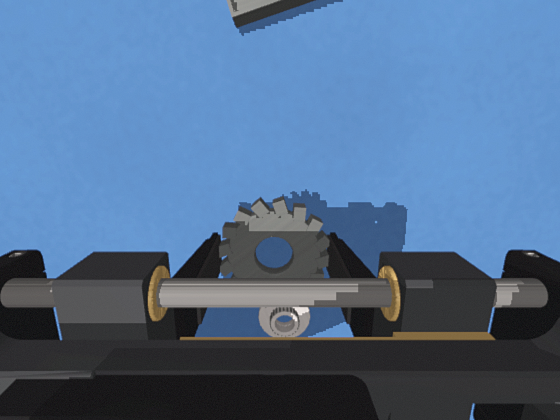

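The cutter hangs level, with its bore at (254,274), which is where the geometry predicts for zero offset. Placing it.

Run:
```python
from part import *
ctrl.move_to([*S,150],Q)
place(S,38.5,62,80,95)
ctrl.move_linear([631.7,-305,150],Q,250); ctrl.dwell(.2)
look("cutter_mid","w6")
```

```text
over t 24.4 tcp [ 632.6 -263.3   96.8] w 61.9 gf 30.0 F [ 0.4 -0.9 -1.2]
in t 25.8 tcp [ 632.  -263.    44.9] w 62.0 gf 30.0 F [ 0.6  0.2 -2. ]
down at 38.0 t 27.5 tcp [ 631.9 -262.9   38.6] w 62.0 gf 30.0 F [-2.   0.5  3.9]
open t 28.0 tcp [ 631.7 -262.9   37.9] w 79.5 gf 0.0 F [ 1.5 -0.6 -0.2]
up t 28.6 tcp [ 631.5 -262.8  104.7] w 80.4 gf 0.0 F [-0.  -1.1  0.5]
cutter_mid 0.58 [152. 270.] z 46.8 circ 630.6 -263.3 33.1 box [ 630.9 -263.2] [64.8 64.5] all [ 630.7 -267.3] [73.1 72.7]
```

View pics/w6.png

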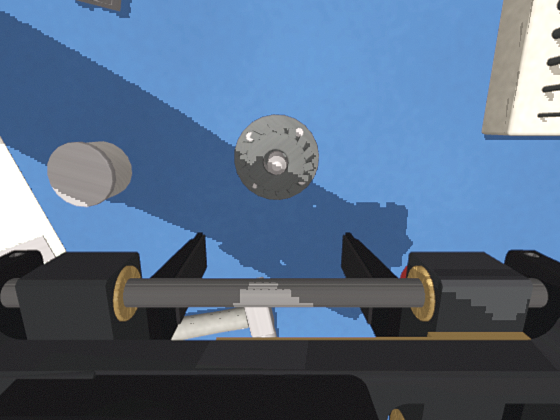

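The cutter lies flat around the pin at (157,276), top at 46.8 mm. Collar next, in one go.

Run:
```python
from part import *
fetch("collar_mid",(613,-78.5),2.5,40,"w7")
ctrl.move_to([*S,150],Q)
place(S,48.5,48,70,100)
ctrl.move_linear([631.7,-305,150],Q,250); ctrl.dwell(.2)
look("collar_mid","w8")
```

```text
t 31.0 tcp [613.  -78.5 150. ] w 95.0 gf 0.0 F [ 0.2 -0.2  0.4]
collar_mid 0.55 [186. 281.] z 11.1 circ 612.2 -78.6 24.9 box [612.  -78.6] [48.7 48.8] all [612.  -79.7] [50.2 51.7]
gripped t 33.1 tcp [612.2 -78.6   2.6] w 48.3 gf 30.0 F [ 1.2 -0.3  0.5]
lifted t 34.0 tcp [611.1 -78.4 148.3] w 48.4 gf 30.0 F [-0.   0.8 -0.5]
 t 34.3 tcp [611.6 -78.5 148.7] w 48.6 gf 30.0 F [-0.5  0.2 -1.1]
collar_mid 0.58 [236. 279.] z 157.1 circ 610.6 -77.6 24.5 box [610.6 -72.9] [48.5 38.8] all [610.7 -96.1] [48.7 85.7]
over t 35.9 tcp [ 632.6 -263.2  101.8] w 48.3 gf 30.0 F [-0.1  0.3 -1.8]
in t 37.1 tcp [ 632.  -263.1   55. ] w 48.3 gf 30.0 F [ 0.1  0.3 -1.3]
down at 48.0 t 38.9 tcp [ 631.8 -263.    48.6] w 48.4 gf 30.0 F [-2.2  0.7  3.9]
open t 39.5 tcp [ 631.7 -262.9   47.9] w 69.9 gf 0.0 F [-0.2  0.3  0.2]
up t 40.0 tcp [ 631.6 -262.8  109.9] w 69.7 gf 0.0 F [-0.8 -0.3 -0.5]
none collar_mid
```

View pics/w8.png

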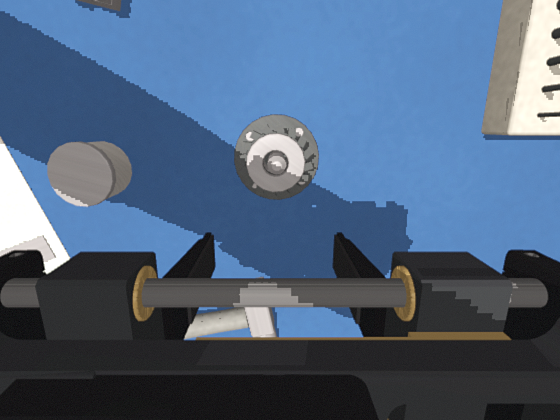

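The collar lies flat around the pin at (162,275). Now the nut, gripped by its flange.

Run:
```python
from part import *
fetch("nut_mid",(488.5,107),2,50,"w9")
ctrl.move_to([*S,150],Q)
place(S,58,58,80,105)
ctrl.move_linear([631.7,-305,170],Q,250); ctrl.dwell(.2)
look("nut_mid","w10")
for n in("scene",):
    im,d=eyes.get_image(n); cv2.imwrite("pics/scene1.png",im)
```

```text
t 43.2 tcp [488.5 107.  150. ] w 94.8 gf 0.0 F [0.4 0.4 0.3]
nut_mid 0.97 [188. 273.] z 20.0 circ 487.3 108.5 16.8 box [486.9 108.6] [32.1 32.9] all [486.9 109. ] [58.2 58.4]
gripped t 45.2 tcp [487.5 108.5   2.1] w 59.1 gf 30.0 F [ 0.7 -0.2 -0.3]
lifted t 46.1 tcp [486.1 108.3 148.3] w 59.4 gf 30.0 F [-0.1 -0.9 -2.6]
 t 46.4 tcp [486.7 108.4 148.8] w 58.9 gf 30.0 F [ 0.1 -0.4 -1.9]
nut_mid 0.82 [243. 278.] z 166.6 circ 485.6 108.8 16.9 box [485.8 112.2] [33.1 26.5] all [483.9  81.6] [108.6 113.8]
over t 48.6 tcp [ 632.6 -263.2  106.8] w 59.0 gf 30.0 F [ 0.4  0.3 -2. ]
in t 49.8 tcp [ 632.  -263.1   64.5] w 59.2 gf 30.0 F [ 0.5  0.1 -2.2]
down at 57.5 t 51.5 tcp [ 631.8 -263.    58.1] w 59.3 gf 30.0 F [-1.3  0.7  3.4]
open t 52.1 tcp [ 631.7 -262.9   57.4] w 80.1 gf 0.0 F [ 0.7 -0.6  0.6]
up t 52.7 tcp [ 631.7 -262.9  115.1] w 79.8 gf 0.0 F [-0.9  0.1  0.1]
nut_mid 0.76 [152. 283.] z 75.9 circ 630.9 -262.9 16.7 box [ 630.6 -263. ] [32.3 33.1] all [ 630.7 -262.7] [58.4 58.1]
```

View pics/w10.png

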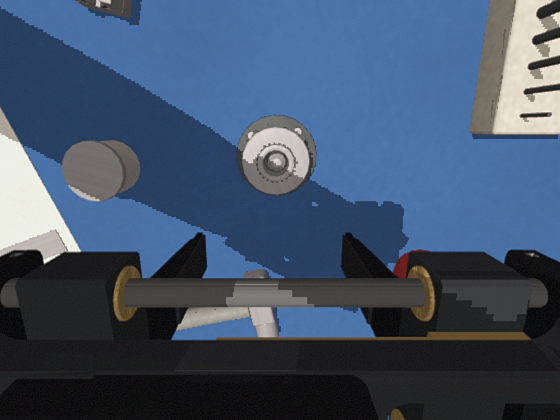

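View pics/scene1.png

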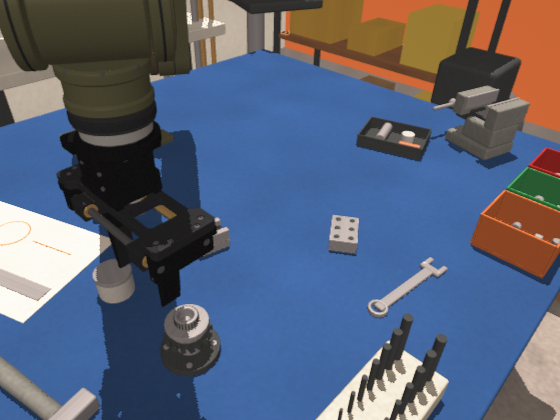

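The stack stands level at (330,190) in the scene view. The nut's top is at 75.9 mm where 76 is expected, and the blocks and tin are where they were. Handing in.

```bash
python3 -c "
from h import *
print(ctrl.sign_off())"
```

```text
the job is handed in; nothing more can be done
None
```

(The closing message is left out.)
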